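Gauge the stem well of a moulding flask and sort the flask

ROBOT

A 7-joint arm with a two-finger parallel gripper is mounted at the origin on the work surface. World frame = base frame: x ahead of the robot, y to its left, z up, the work surface at z = 0. Lengths are in m, angles in rad, forces in N, time in s.
With the tool pointing down it reaches from about 0.4 to 0.875 m from the base axis. Payload 19.3 kg.
Tool frame: the origin (TCP) lies on the centre line of the jaws, within the pads' length; the fingertips stand 8 mm ahead of it and the grasp point (between the pads) lies 11 mm behind it; z points along the fingers, y is the line along which they close (so a half turn about z gives the same grasp; the last joint's range is limited). The gripper opens to 85 mm and grips with 20 to 120 N. Pads are 22 mm wide; open, the fingers measure 114 mm over their backs; the gripper's body (76 mm by 85 mm) begins 54 mm behind the grasp point. The pads swing forward as they close: fully open they stand 13 mm farther back than shut.
Start: joints at [-1.223, 0.521, -0.036, 1.599, 0.021, 1.021, -0.113], TCP at [0.254, 0.571, 0.239] pointing down, gripper open.
Joint ranges: [-2.91, 2.91], [-0.3, 2.13], [-1.5, 1.42], [0.17, 2.43], [-1.26, 4.41], [0.16, 1.93], [-2.52, 2.52]. Speed limits (rad/s): [1.89, 1.89, 2.39, 2.39, 3.01, 3.01, 3.01].

INTERFACE

Orientations are given as [roll, pitch, yaw] about the fixed x, y, z axes, in that order (R = Rz(yaw) Ry(pitch) Rx(roll)).
In Python, from workcell import status, grab_frame, camera_params, bot, search_frame, silhouettes gives the robot as it stands.
- The arm moves only by the shell command python3 -m creep 'ROWS' [FORCE]. ROWS is JSON, a list of rows, each a list of 5 numbers: the shift along the tool's x, y, z in units of 60 mm (1.0 is 60 mm), then the turn about the tool's z in units of 8 degrees (1.0 is 8 degrees), then the opening, from 0 (shut) to 1 (fully open). In form: [[x, y, z, twist, hand], ...]. A call has 1 to 5 rows; each row is the pose to reach, as a shift and turn from the pose commanded when the call began, along the tool's axes at that moment; what a row does not reach only later rows make up. A row lasts 1/8 s, in which the tool goes at most 62.5 mm and 10.7 degrees, less where a joint would pass 70% of its speed; a pose out of reach is approached as far as the arm can. A call with a gripper value outside its range is refused whole. The fingers move at their own pace and stop on an object; FORCE is the grip in N (left out, the last holds). Time passes only in rows, so rows that repeat a pose let the fingers close. It gives the time, the measured TCP pose, the force, the opening and the grip force at its end, in the units of the state.
- status.observe(): the state, without advancing time (a new reading comes with each control period).
- grab_frame(name): name is "scene" or "top" or "wrist"; returns the picture (384x512x3 uint8, blue, green, red); there is no depth.
- camera_params(name): a dict with "K" (3x3 intrinsics, pixels), "rvec" (rotation vector, rad) and "tvec" (3), from world to camera coordinates, as OpenCV has them; the wrist camera has in their place "tool_from_camera" (4x4, takes a point from camera to tool coordinates, whose origin is the TCP and whose axes are the flange's). Camera axes: x right, y down, z forward; pixel columns grow to the right and rows downward; lengths in m; the calibration is good to about 2 mm. The wrist camera is an equidistant fisheye: a pixel r from the principal point sees the ray r / f radians off the axis. A picture is of the moment at which its call begins: read the wrist's pose just before it. camera_params takes no time and is no camera call.
- bot.job_done(): hands the job in; it is judged then, once.
Trained networks look in the newest picture that a camera, given by its name, has taken for a name from the list of things; names that differ only in an ending like _2 or _b are one class to them, and where a whole thing is asked for, a point or a joint stands for the part that bears it (a point fixed in the world has none). Each returns a list of dicts, best first, with "p" (0 to 1); they miss things now and then, are a little off and sometimes report something else, mostly with a low value. They report only what shows in the picture. A call takes as long as a camera call. They do not tell look-alikes from the thing itself.
- search_frame(camera, name): "extent" ([left, top, right, bottom] as shares, 0 to 1, of the picture: columns of its width, rows of its height, round what is visible of it).
- silhouettes(camera, name): "mask" (384x512 bool, what is visible of it) and "extent" ([left, top, right, bottom] as shares, 0 to 1, of the picture: columns of its width, rows of its height, round what is visible of it).
The state is a dict: "clock": time; "qpos": joint angles; "qd": joint speeds; "joint_efforts": joint torques, N m; "position": TCP position; "tool_rot": TCP orientation; "force": force on the tool from outside, world axes, zero at the start; "moment": the same for the moment, N m; "grip_width": finger opening in m; "finger_force": force on a finger pad.
Only numpy, scipy, OpenCV 4.12 (cv2) and the standard library are available. Lean on these libraries where they do the work, as an engineer would, in place of code of your own. Each camera call takes 0.05 s, during which the arm holds its last target. There are 200 camera calls.

TASK

Check the stem well of the moulding flask that stands in the black holder ring: take the depth gauge from its wooden block and slide its rod down into the well until the collar sits on the stone and the rod has bottomed, then press it home with about 10 N, never more than 20 N, for the stone chips. Put the gauge back in its block without disturbing the depth it now shows, then set the flask down gently and upright in the blue tray if the well is 34 mm deep or more, in the red tray if it is shallower. Leave the other flasks, the bottle and the jar where they are.

Things in the scene. Friction and masses are not known exactly. Their poses are not given: they have to be found in the camera images.
- flask_a: one of four moulding flasks that look alike: round brass shell 51 mm across, 56 mm tall, filled level with white stone, 0.3 to 0.5 kg. Origin: centre of its underside. Two brass lugs (12 mm, centred 46 mm up) stand out along its x axis to 33 mm from the centre; grip it along y. In the middle of its top is a blind flat-bottomed well 11 mm across, its depth (20 to 50 mm) unknown and different in each flask.
- flask_b: one of four moulding flasks that look alike: round brass shell 51 mm across, 56 mm tall, filled level with white stone, 0.3 to 0.5 kg. Origin: centre of its underside. Two brass lugs (12 mm, centred 46 mm up) stand out along its x axis to 33 mm from the centre; grip it along y. In the middle of its top is a blind flat-bottomed well 11 mm across, its depth (20 to 50 mm) unknown and different in each flask.
- flask_c: one of four moulding flasks that look alike: round brass shell 51 mm across, 56 mm tall, filled level with white stone, 0.3 to 0.5 kg. Origin: centre of its underside. Two brass lugs (12 mm, centred 46 mm up) stand out along its x axis to 33 mm from the centre; grip it along y. In the middle of its top is a blind flat-bottomed well 11 mm across, its depth (20 to 50 mm) unknown and different in each flask.
- flask_d: one of four moulding flasks that look alike: round brass shell 51 mm across, 56 mm tall, filled level with white stone, 0.3 to 0.5 kg. Origin: centre of its underside. Two brass lugs (12 mm, centred 46 mm up) stand out along its x axis to 33 mm from the centre; grip it along y. In the middle of its top is a blind flat-bottomed well 11 mm across, its depth (20 to 50 mm) unknown and different in each flask.
- holder: black holder ring fixed to the bench: 74 mm outside, 58 mm inside, 10 mm high, origin at its centre on the bench. The flask to gauge, whichever of the four it is this time, stands in it on the bench, loosely (some 3 mm of play all round).
- block: wooden gauge block fixed to the bench, 60 x 60 x 62 mm, origin at the centre of its underside. The short burs in its corners rise 21 mm above its top and do not hinder.
- block_hole0 (a point): centre of the mouth of the block's hole, in its top face 62 mm above the bench: hole 12 mm across, 56 mm deep. The gauge hangs in it with the collar lying on the block's top.
- gauge: the depth gauge's brass collar, a disc 28 mm across and 10 mm thick; origin at the centre of its underside, z up along the rod. The rod slides through it stiffly (about 3 N) and stays where it is left; the whole gauge weighs 90 g. Loose.
- rod (a joint): reading of the gauge: how far the rod stands out below the collar's underside, in m (0 to 0.060). It grows as the rod is pushed down through a collar that is held up; 0.012 to 0.020 at the start, which is less than the depth of any well.
- rod_tip (a point): round lower tip of the gauge's rod (steel, 8 mm across, dark rings every 10 mm). The rod is 75 mm from tip to handle.
- handle (a point): middle of the gauge's black handle, 93 mm above the rod's tip: a cylinder 20 mm across and 36 mm tall on top of the rod (from 18 mm below to 18 mm above this point), fixed to the rod, to be gripped from above. Pushing or pulling it moves the rod.
- tray_blue: blue plastic work tray fixed to the bench, 200 (x) x 150 (y) x 30 mm outside, walls and floor 4 mm thick, origin at the centre of its underside. For flasks whose well is 34 mm deep or more.
- tray_red: red plastic work tray fixed to the bench, 200 (x) x 150 (y) x 30 mm outside, walls and floor 4 mm thick, origin at the centre of its underside. For flasks whose well is shallower than 34 mm.
- bottle: amber bottle, 56 mm across, 120 mm tall, origin under its centre; to be left alone.
- jar: white jar, 56 mm across, 50 mm tall, origin under its centre; to be left alone.
Not all that is in view belongs to the job. What is shaped like the flask_b but green or pink is not meant. Of the things shaped like the holder, the black one is meant.

How it is judged:
On the way:
1. The rod is pressed onto the bottom of the well of the flask in the holder ring with more than 6 N, the collar down on the stone (within 2 mm), for 0.2 s (((horizontal distance between flask_a and holder below 0.012 m and horizontal distance between rod_tip and flask_a below 0.006 m and z of rod_tip in the frame of flask_a below 0.036 m and z of gauge in the frame of flask_a between 0.054 and 0.058 m and contact force between gauge and flask_a above 6 N) or (horizontal distance between flask_b and holder below 0.012 m and horizontal distance between rod_tip and flask_b below 0.006 m and z of rod_tip in the frame of flask_b below 0.036 m and z of gauge in the frame of flask_b between 0.054 and 0.058 m and contact force between gauge and flask_b above 6 N) or (horizontal distance between flask_c and holder below 0.012 m and horizontal distance between rod_tip and flask_c below 0.006 m and z of rod_tip in the frame of flask_c below 0.036 m and z of gauge in the frame of flask_c between 0.054 and 0.058 m and contact force between gauge and flask_c above 6 N) or (horizontal distance between flask_d and holder below 0.012 m and horizontal distance between rod_tip and flask_d below 0.006 m and z of rod_tip in the frame of flask_d below 0.036 m and z of gauge in the frame of flask_d between 0.054 and 0.058 m and contact force between gauge and flask_d above 6 N))), for 0.2 s.
At the end, for the whole second after the job is handed in: The flask from the holder stands upright and still inside its tray (blue: gauge reads 37 to 48 mm, red: 22 to 33 mm; every well lies inside one of these), the holder is empty, and the gauge, its reading kept, hangs upright in its block with the collar on the block's top (within 3 mm) (((value of joint rod between 0.022 and 0.033 m and ((x of flask_a in the frame of tray_red between -0.075 and 0.075 m and y of flask_a in the frame of tray_red between -0.05 and 0.05 m and height (world z) of flask_a below 0.01 m and angle between flask_a's own z axis and vertical below 0.08 rad and linear speed of flask_a below 0.02 m/s) or (x of flask_b in the frame of tray_red between -0.075 and 0.075 m and y of flask_b in the frame of tray_red between -0.05 and 0.05 m and height (world z) of flask_b below 0.01 m and angle between flask_b's own z axis and vertical below 0.08 rad and linear speed of flask_b below 0.02 m/s) or (x of flask_c in the frame of tray_red between -0.075 and 0.075 m and y of flask_c in the frame of tray_red between -0.05 and 0.05 m and height (world z) of flask_c below 0.01 m and angle between flask_c's own z axis and vertical below 0.08 rad and linear speed of flask_c below 0.02 m/s) or (x of flask_d in the frame of tray_red between -0.075 and 0.075 m and y of flask_d in the frame of tray_red between -0.05 and 0.05 m and height (world z) of flask_d below 0.01 m and angle between flask_d's own z axis and vertical below 0.08 rad and linear speed of flask_d below 0.02 m/s))) or (value of joint rod between 0.037 and 0.048 m and ((x of flask_a in the frame of tray_blue between -0.075 and 0.075 m and y of flask_a in the frame of tray_blue between -0.05 and 0.05 m and height (world z) of flask_a below 0.01 m and angle between flask_a's own z axis and vertical below 0.08 rad and linear speed of flask_a below 0.02 m/s) or (x of flask_b in the frame of tray_blue between -0.075 and 0.075 m and y of flask_b in the frame of tray_blue between -0.05 and 0.05 m and height (world z) of flask_b below 0.01 m and angle between flask_b's own z axis and vertical below 0.08 rad and linear speed of flask_b below 0.02 m/s) or (x of flask_c in the frame of tray_blue between -0.075 and 0.075 m and y of flask_c in the frame of tray_blue between -0.05 and 0.05 m and height (world z) of flask_c below 0.01 m and angle between flask_c's own z axis and vertical below 0.08 rad and linear speed of flask_c below 0.02 m/s) or (x of flask_d in the frame of tray_blue between -0.075 and 0.075 m and y of flask_d in the frame of tray_blue between -0.05 and 0.05 m and height (world z) of flask_d below 0.01 m and angle between flask_d's own z axis and vertical below 0.08 rad and linear speed of flask_d below 0.02 m/s)))) and horizontal distance between each of flask_a, flask_b, flask_c, flask_d and holder above 0.05 m and horizontal distance between gauge and block_hole0 below 0.006 m and z of gauge in the frame of block_hole0 between -0.003 and 0.003 m and angle between gauge's own z axis and vertical below 0.12 rad); the robot touches nothing.
It fails at once if The gauge pressed on a flask with more than 20 N (contact force between gauge and flask_a above 20 N or contact force between gauge and flask_b above 20 N or contact force between gauge and flask_c above 20 N or contact force between gauge and flask_d above 20 N).
It fails at once if A flask was dropped (fell freely by more than about 7 mm), rammed into a tray (more than 120 N) or tipped by more than 30 degrees ((contact force between the fingers and flask_a below 0.05 N and linear speed of flask_a above 0.36 m/s) or (contact force between the fingers and flask_b below 0.05 N and linear speed of flask_b above 0.36 m/s) or (contact force between the fingers and flask_c below 0.05 N and linear speed of flask_c above 0.36 m/s) or (contact force between the fingers and flask_d below 0.05 N and linear speed of flask_d above 0.36 m/s) or contact force between any of flask_a, flask_b, flask_c, flask_d and tray_blue above 120 N or contact force between any of flask_a, flask_b, flask_c, flask_d and tray_red above 120 N or angle between any of flask_a, flask_b, flask_c, flask_d's own z axis and vertical above 0.52 rad).
It fails at once if More than one flask was moved from its place (by more than 20 mm) (distance of each of flask_a, flask_b from where it was at the start of the episode above 0.02 m or distance of each of flask_a, flask_c from where it was at the start of the episode above 0.02 m or distance of each of flask_a, flask_d from where it was at the start of the episode above 0.02 m or distance of each of flask_b, flask_c from where it was at the start of the episode above 0.02 m or distance of each of flask_b, flask_d from where it was at the start of the episode above 0.02 m or distance of each of flask_c, flask_d from where it was at the start of the episode above 0.02 m).
It fails at once if The gauge's setting was knocked away from the flask after gauging (horizontal distance between gauge and holder above 0.04 m and value of joint rod above 0.0225 m and (velocity of joint rod above 0.03 m/s or velocity of joint rod below -0.03 m/s)).
It fails at once if The bottle or the jar was moved more than 20 mm (distance of any of bottle, jar from where it was at the start of the episode above 0.02 m).
It also fails if it takes over 69 s, if anything falls off the work surface, if the arm or the gripper's body presses on something with over 40 N, if the wrist force passes 120 N, or if a joint passes its speed limit or range.

## Working session

There is one attempt and no reset: what is moved stays moved. The work goes in short steps, Python scripts to look and compute and a shell command to move; the robot and the scene stay as the last step left them, time stands still between calls to the robot, and variables do not carry over. Pictures are saved under pics/ and viewed, at most 10 in all, crops included, and the job is handed in when it is done.

```bash
ls; mkdir -p pics; cat > h.py <<'E'
import numpy as np, cv2
from scipy.spatial.transform import Rotation as R
from workcell import status, grab_frame, camera_params, bot, search_frame, silhouettes
def ray(cam,u,v,pose=None):
    c=camera_params(cam);K=np.array(c["K"],float)
    if cam=="wrist":
        s=pose or status.observe();d=np.array([(u-K[0,2])/K[0,0],(v-K[1,2])/K[1,1]]);r=np.linalg.norm(d)
        dc=np.array([*(d/max(r,1e-9)*np.sin(r)),np.cos(r)])
        T=np.array(c["tool_from_camera"]);Rt=R.from_euler('xyz',s["tool_rot"]).as_matrix()
        return Rt@T[:3,3]+np.array(s["position"]),Rt@T[:3,:3]@dc
    Rm=cv2.Rodrigues(np.array(c["rvec"],float))[0];t=np.array(c["tvec"],float).ravel()
    return -Rm.T@t,Rm.T@np.linalg.inv(K)@np.array([u,v,1.])
def at(cam,u,v,z,pose=None):
    o,d=ray(cam,u,v,pose);return o+d*(z-o[2])/d[2]
def proj(cam,P):
    c=camera_params(cam)
    return cv2.projectPoints(np.array(P,float).reshape(-1,1,3),np.array(c["rvec"],float),np.array(c["tvec"],float),np.array(c["K"],float),None)[0].reshape(-1,2)
def rows(p):
    s=status.observe();Rt=R.from_euler('xyz',s["tool_rot"]).as_matrix()
    return np.round(Rt.T@(np.array(p)-s["position"])/0.06,3)
E
python3 - <<'E'
from h import *
s=status.observe();print(s)
for c in("top","scene","wrist"):
    im=grab_frame(c);cv2.imwrite(f"pics/{c}0.png",im)
    for n in("flask_a","holder","block","gauge","handle","tray_blue","tray_red","bottle","jar"):
        if c=="top":
            for d in search_frame(c,n)[:8]:
                e=d["extent"];u=(e[0]+e[2])*256;v=(e[1]+e[3])*192
                print(c,n,round(d["p"],2),np.round([e[0]*512,e[1]*384,e[2]*512,e[3]*384]),at(c,u,v,0.03).round(3))
    print(camera_params(c))
t=np.hstack([cv2.imread("pics/top0.png"),cv2.imread("pics/scene0.png")])
cv2.imwrite("pics/both.png",cv2.resize(t,(800,300)))
E
```

```text
pics
{'clock': 0.0, 'qpos': array([-1.22320325,  0.52203214, -0.0363259 ,  1.60003128,  0.02117613,
        1.02104327, -0.11280789]), 'qd': array([ 0.00045879, -0.00149405,  0.00077564, -0.00026152, -0.00024852,
        0.0008273 , -0.00078924]), 'joint_efforts': array([-2.67647505e-03, -9.27132154e+01,  1.97863653e+00, -3.69955266e+01,
        1.77819299e-02,  8.01015180e-03, -4.16384887e-05]), 'position': array([0.2534847 , 0.57092926, 0.23870609]), 'tool_rot': array([-3.14046413e+00,  5.98040146e-05,  2.72376838e+00]), 'force': array([0.03037407, 0.18632136, 0.31312325]), 'moment': array([ 0.03419479, -0.05939407,  0.01213286]), 'finger_force': 0.0, 'grip_width': 0.08554955130676588}
top flask_a 0.73 [239. 122. 258. 140.] [0.808 0.017 0.03 ]
top flask_a 0.53 [284. 208. 308. 225.] [ 0.546 -0.137  0.03 ]
top flask_a 0.51 [201. 148. 217. 174.] [0.71  0.137 0.03 ]
top flask_a 0.5 [296. 155. 315. 172.] [ 0.711 -0.162  0.03 ]
top flask_a 0.48 [251. 218. 267. 233.] [ 0.515 -0.023  0.03 ]
top flask_a 0.32 [280. 204. 300. 228.] [ 0.548 -0.118  0.03 ]
top flask_a 0.16 [214. 206. 222. 213.]
[... 1225 characters left out ...]
1.18801768],
       [  0.        ,   0.        ,   1.        ]]), 'rvec': array([ 1.95631163,  1.77910977, -0.57039101]), 'tvec': array([-0.04887084, -0.39705419,  1.57619122])}
{'K': array([[297.31863964,   0.        , 256.25529993],
       [  0.        , 297.31863964, 190.81222125],
       [  0.        ,   0.        ,   1.        ]]), 'tool_from_camera': array([[-6.44873133e-04, -9.52076749e-01, -3.05858544e-01,
         7.91931880e-02],
       [ 9.99999401e-01, -3.43416143e-04, -1.03941586e-03,
         2.57448251e-04],
       [ 8.84566914e-04, -3.05859031e-01,  9.52076400e-01,
        -1.35485794e-01],
       [ 0.00000000e+00,  0.00000000e+00,  0.00000000e+00,
         1.00000000e+00]])}
```

View pics/top0.png

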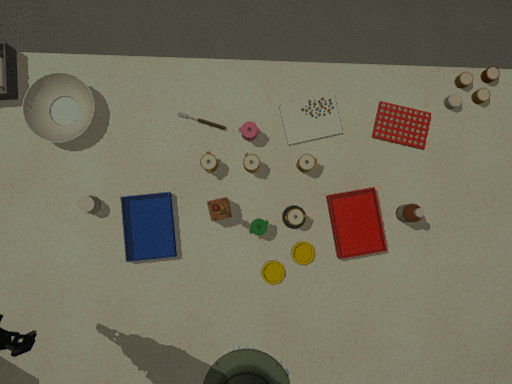

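View pics/scene0.png

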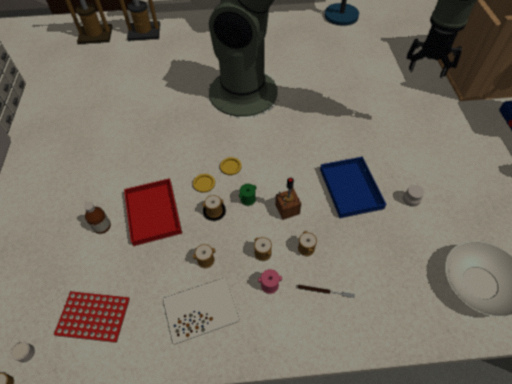

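The top view shows the flask in the black ring at (294,217), the block and gauge at (219,209), and the trays at (148,227) blue and (356,223) red. Green (259,227) and pink (250,130) are decoys. I'll triangulate the handle and well with both cameras, then move.

```bash
python3 - <<'E'
from h import *
def c(e): return (e[0]+e[2])*256,(e[1]+e[3])*192
def tri(a,b):
    (o,d),(p,e)=a,b;A=np.c_[d,-e];x=np.linalg.lstsq(A,p-o,rcond=None)[0]
    q1,q2=o+d*x[0],p+e*x[1];return ((q1+q2)/2).round(4),np.linalg.norm(q1-q2).round(4)
for n in("handle","block","tray_blue","tray_red"):
    for cam in("top","scene"):
        for d in search_frame(cam,n)[:2]: print(n,cam,round(d["p"],2),np.round(np.array(d["extent"])*[512,384,512,384]),at(cam,*c(d["extent"]),{"handle":.138,"block":.05}.get(n,.02)).round(3))
print("well top",at("top",295.5,217,.056),"scene",at("scene",213,205,.056))
print(rows([0.555,0.095,0.25]))
# handle dark pixels scene crop
im=cv2.imread("pics/scene0.png");a=cv2.resize(im[160:240,190:310],None,fx=4,fy=4,interpolation=2)
im=cv2.imread("pics/top0.png");b=cv2.resize(im[170:250,200:320],None,fx=4,fy=4,interpolation=2)
cv2.imwrite("pics/cr.png",np.vstack([a,b])[:600])
E
```

```text
handle top 0.49 [212. 205. 220. 215.] [0.556 0.1   0.138]
handle scene 0.57 [288. 177. 296. 198.] [0.579 0.103 0.138]
block top 0.66 [206. 198. 230. 222.] [0.558 0.102 0.05 ]
block scene 0.85 [277. 189. 304. 221.] [0.583 0.104 0.05 ]
tray_blue top 0.86 [120. 195. 173. 262.] [0.496 0.323 0.02 ]
tray_blue top 0.49 [ 80. 196. 103. 214.] [0.563 0.496 0.02 ]
tray_blue scene 0.85 [322. 157. 388. 220.] [0.522 0.324 0.02 ]
tray_red top 0.86 [326. 185. 383. 258.] [ 0.537 -0.321  0.02 ]
tray_red scene 0.71 [124. 178. 184. 247.] [ 0.548 -0.317  0.02 ]
tray_red scene 0.51 [276. 188. 303. 219.] [0.557 0.107 0.02 ]
well top [ 0.5446969  -0.13240318  0.056     ] scene [ 0.5630512  -0.13037162  0.056     ]
[-7.812 -5.216 -0.178]
```

View pics/cr.png

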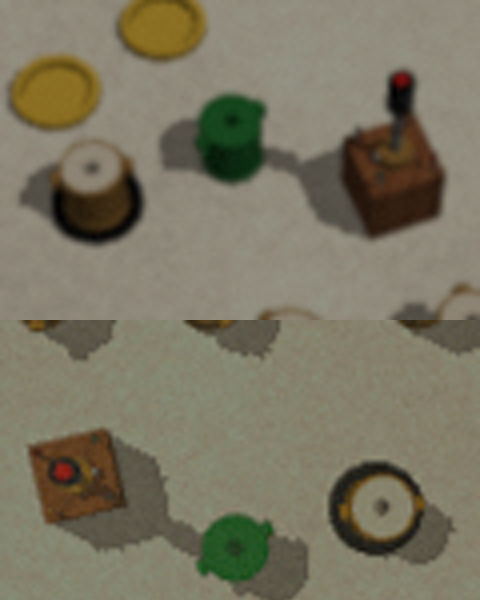

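The crops put the red handle cap at about (216,208) and the well at about (295,217) in top, and the well at about (213,202) in scene. The two cameras agree to about 1 cm, so I'm moving towards the block.

```bash
python3 -m creep '[[-0.78,-0.52,-0.02,0,1],[-1.56,-1.04,-0.04,0,1],[-2.34,-1.56,-0.06,0,1],[-3.12,-2.08,-0.08,0,1],[-3.9,-2.6,-0.1,0,1]]'; python3 -m creep '[[-0.78,-0.52,-0.02,0,1],[-1.56,-1.04,-0.04,0,1],[-2.34,-1.56,-0.06,0,1],[-3.12,-2.08,-0.08,0,1],[-3.9,-2.6,-0.1,0,1]]'
python3 - <<'E'
from h import *
s=status.observe();print(s["position"],s["tool_rot"],s["qpos"].round(2),s["clock"])
im=grab_frame("wrist");cv2.imwrite("pics/w1.png",im)
for n in("handle","gauge","block","flask_a"):
    for d in search_frame("wrist",n)[:3]: print(n,d["p"],np.round(np.array(d["extent"])*[512,384,512,384]))
E
```

```text
clock: 1.62
position: [0.405, 0.3321, 0.2455]
tool_rot: [3.141, 0.0, 2.724]
force: [0.5, 0.8, 0.1]
grip_width: 0.0854
finger_force: 0.0
clock: 2.25
position: [0.5556, 0.0945, 0.2516]
tool_rot: [3.141, 0.0, 2.724]
force: [1.3, 0.3, 0.5]
grip_width: 0.0854
finger_force: 0.0
[0.55557723 0.09454929 0.25156508] [3.14122190e+00 3.04039527e-04 2.72389891e+00] [-0.35  0.41  0.11  1.76 -0.05  0.98  0.93] 2.25
handle 0.84 [255. 174. 281. 212.]
handle 0.18 [309.   0. 464. 155.]
gauge 0.98 [250. 164. 277. 214.]
block 0.74 [219. 130. 300. 200.]
flask_a 0.96 [308. 223. 347. 280.]
flask_a 0.75 [222. 259. 264. 305.]
flask_a 0.74 [263. 301. 296. 330.]
```

View pics/w1.png

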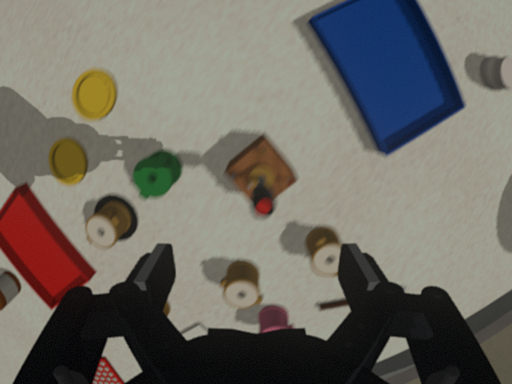

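The wrist view shows the gauge upright in its block, with the red cap at (264,206), the block around (262,168) and the target flask's well at (101,230).

```bash
python3 - <<'E'
from h import *
im=cv2.imread("pics/w1.png").astype(int)
m=(im[:,:,2]>120)&(im[:,:,1]<70)&(im[:,:,0]<70);m[:,:240]=0;m[:, 290:]=0;m[:180]=0;m[230:]=0
v,u=np.nonzero(m);print(len(u),u.mean(),v.mean(),u.min(),u.max(),v.min(),v.max())
for z in(.153,.157,.161):
    p=at("wrist",u.mean(),v.mean(),z);print(z,p.round(4),rows([p[0],p[1],.129]))
im=cv2.imread("pics/top0.png").astype(int)
m=(im[:,:,2]>120)&(im[:,:,1]<70)&(im[:,:,0]<80);m[:,:205]=0;m[:, 230:]=0;m[:195]=0;m[225:]=0
v,u=np.nonzero(m);print(len(u),u.mean(),v.mean(),at("top",u.mean(),v.mean(),.157))
for uv in ((101,230),):print("well",at("wrist",*uv,.056))
E
```

```text
107 262.9626168224299 207.0467289719626 257 269 202 213
0.153 [0.5662 0.0974 0.153 ] [-0.17   0.094  2.036]
0.157 [0.5648 0.0979 0.157 ] [-0.145  0.092  2.036]
0.161 [0.5633 0.0985 0.161 ] [-0.119  0.091  2.036]
8 215.125 207.125 [0.56395969 0.10107008 0.157     ]
well [ 0.54454052 -0.13040777  0.056     ]
```

```bash
python3 -m creep '[[-0.14,0.1,0.3,0,1],[-0.14,0.1,1.0,0,1],[-0.14,0.1,1.6,0,0.7],[-0.14,0.1,2.03,0,0.5],[-0.14,0.1,2.03,0,0.3]]' 40; python3 -m creep '[[0,0,0,0,0.1],[0,0,0,0,0],[0,0,0,0,0],[0,0,0,0,0],[0,0,0,0,0]]' 50
```

```text
clock: 3.12
position: [0.5636, 0.099, 0.1272]
tool_rot: [-3.139, -0.003, 2.725]
force: [-0.8, -0.1, -0.3]
grip_width: 0.0325
finger_force: 0.0
clock: 3.75
position: [0.5649, 0.0982, 0.1297]
tool_rot: [3.141, 0.0, 2.724]
force: [0.8, 0.2, -1.3]
grip_width: 0.019
finger_force: 48.7
```

```bash
python3 -m creep '[[0,0,-0.4,0,0],[0,0,-1.2,0,0],[-0.4,-1.1,-1.4,1.3,0],[-0.8,-2.1,-1.4,2.6,0],[-1.1,-3.0,-1.4,3.9,0]]'; python3 -m creep '[[0.03,-0.02,0,1.3,0],[0.03,-0.02,0,2.6,0],[0.03,-0.02,0,3.6,0],[0.03,-0.02,0,3.6,0]]'
python3 - <<'E'
from h import *
s=status.observe();print(s["position"],s["tool_rot"],s["force"])
print(rows([.5446,-.131,.2]),rows([.5446,-.131,.2])*.06)
im=grab_frame("wrist");cv2.imwrite("pics/w2.png",im)
for n in("handle","gauge","rod_tip","flask_a"):
    for d in search_frame("wrist",n)[:3]: print(n,d["p"],np.round(np.array(d["extent"])*[512,384,512,384]))
E
```

```text
clock: 4.38
position: [0.5524, -0.0897, 0.214]
tool_rot: [3.141, 0.001, 2.174]
force: [1.2, 0.9, 0.1]
grip_width: 0.0189
finger_force: 49.1
clock: 4.88
position: [0.5505, -0.087, 0.2134]
tool_rot: [-3.141, 0.0, 1.678]
force: [0.4, -1.3, -1.3]
grip_width: 0.0189
finger_force: 49.1
[ 0.55054514 -0.08695736  0.21344688] [-3.14141156e+00  1.86558789e-04  1.67752248e+00] [ 0.44130462 -1.27816442 -1.25520579]
[-0.719 -0.177  0.224] [-0.04314 -0.01062  0.01344]
handle 0.65 [233. 209. 281. 300.]
gauge 0.85 [234. 191. 278. 300.]
rod_tip 0.66 [237. 208. 279. 303.]
flask_a 0.97 [443.  93. 493. 143.]
flask_a 0.86 [374.  88. 434. 137.]
flask_a 0.78 [384.   2. 442.  27.]
```

View pics/w2.png

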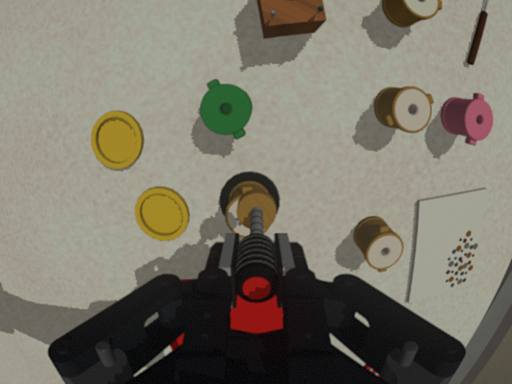

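The gauge is held upright, with its collar at about (257,205) hiding the well of the black-ringed flask. I'll overshoot past the flask so the camera looks nearly straight down on the well.

```bash
python3 -m creep '[[-0.5,-0.18,0,0,0],[-1.4,-0.18,0,0,0],[-1.4,-0.18,0,0,0],[-1.4,-0.18,0,0,0]]'
python3 - <<'E'
from h import *
s=status.observe();print(s["position"],s["tool_rot"],s["force"])
im=grab_frame("wrist");cv2.imwrite("pics/w3.png",im)
T=np.array(camera_params("wrist")["tool_from_camera"])
for d in search_frame("wrist","flask_a")[:3]: print(d["p"],np.round(np.array(d["extent"])*[512,384,512,384]))
cv2.imwrite("pics/w3c.png",cv2.resize(im[90:290,160:360],None,fx=3,fy=3,interpolation=2))
E
```

```text
clock: 5.62
position: [0.5486, -0.1717, 0.2134]
tool_rot: [-3.142, -0.0, 1.677]
force: [0.5, 0.5, -1.3]
grip_width: 0.0185
finger_force: 49.1
[ 0.54863019 -0.17170593  0.21337539] [-3.14150091e+00 -4.13515491e-04  1.67695770e+00] [ 0.48570223  0.45065954 -1.29791052]
0.96 [208.   0. 260.  58.]
0.93 [450.  27. 501.  80.]
0.9 [383.  12. 441.  61.]
```

View pics/w3c.png

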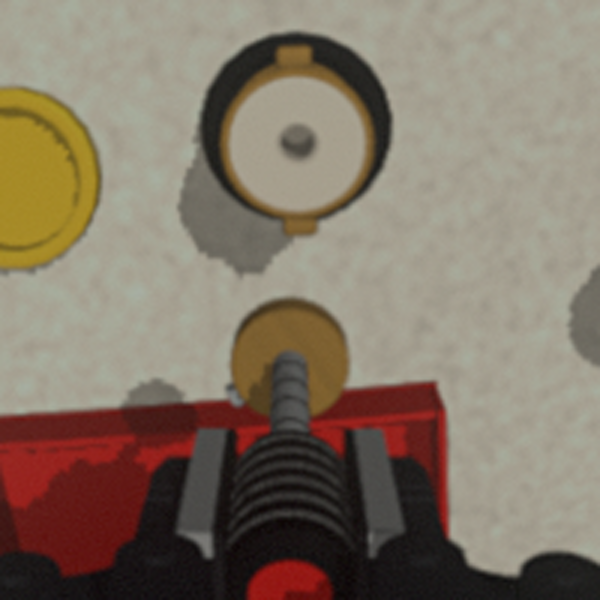

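The crop shows the well mouth at (297.5,142.5), the collar's top face centred at (289.5,360), and the lugs along the image vertical within 2°. I'll compute the gauge-to-well offset within this one image.

```bash
cat >> h.py <<'E'
def tool(p,s=None):
    s=s or status.observe();return R.from_euler('xyz',s["tool_rot"]).as_matrix().T@(np.array(p)-s["position"])
def px(X,Y,x0=160,y0=90,f=3): return x0+(X+.5)/f-.5,y0+(Y+.5)/f-.5
E
python3 - <<'E'
from h import *
s=status.observe();z=s["position"][2]
w=at("wrist",*px(297.5,142.5),.056)
c=at("wrist",*px(289.5,360),z-.0577)
L=at("wrist",*px(231.5,360),z-.0577);Rr=at("wrist",*px(348,360),z-.0577)
print("well",w,tool(w),"collar",tool(c),"dia",np.linalg.norm(L-Rr))
sl=at("wrist",*px(228,143),.056);sr=at("wrist",*px(366,143),.056);print("stone dia",np.linalg.norm(sl-sr))
hd=at("wrist",*px(289.5,585),z+.0277);print("cap",tool(hd))
print("shift units",(tool(w)-tool(c))/.06)
E
```

```text
well [ 0.54621505 -0.13049455  0.056     ] [0.04034882 0.00179021 0.15743245] collar [ 0.00295707 -0.00077416  0.05770149] dia 0.027140046913907152
stone dia 0.04555961155733147
cap [ 0.00087441 -0.00069297 -0.02769952]
shift units [0.62319584 0.04273939 1.66218266]
```

```bash
python3 - <<'E'
from h import *
im=cv2.imread("pics/w3.png").astype(int)
s=status.observe();z=s["position"][2]
sat=im[:,:,2]-im[:,:,0]
for v in (205,208,210,212): print("collar",v,sat[v,230:284].tolist())
for v in (136,137,138): print("flask",v,sat[v,228:292].tolist())
for u in(256,262,250): print("col",u,sat[184:235,u].tolist())
E
```

```text
collar 205 [19, 20, 19, 18, 16, 15, 17, 27, 56, 76, 78, 76, 77, 75, 77, 74, 75, 74, 75, 75, 78, 76, 77, 77, 76, 77, 75, 76, 78, 75, 75, 74, 75, 75, 76, 78, 76, 77, 77, 77, 77, 77, 78, 80, 68, 39, 22, 19, 20, 20, 20, 22, 19, 19]
collar 208 [21, 19, 15, 13, 13, 15, 19, 45, 77, 79, 78, 76, 75, 77, 77, 77, 76, 75, 75, 77, 75, 65, 44, 17, 4, 0, 2, 3, 4, 13, 29, 53, 71, 77, 74, 75, 76, 78, 79, 78, 76, 78, 78, 79, 77, 58, 33, 20, 19, 19, 20, 19, 20, 20]
collar 210 [20, 20, 15, 15, 14, 17, 24, 55, 76, 77, 75, 77, 77, 77, 74, 77, 78, 77, 73, 72, 61, 29, 5, 1, 2, 3, 4, 3, 3, 0, 1, 17, 54, 72, 75, 75, 76, 75, 77, 76, 76, 77, 76, 77, 79, 67, 37, 19, 18, 17, 19, 20, 20, 21]
collar 212 [21, 20, 17, 16, 15, 18, 28, 57, 79, 78, 78, 77, 77, 77, 75, 78, 77, 71, 53, 48, 36, 10, 2, 3, 2, 3, 3, 2, 2, 2, 2, 11, 42, 73, 77, 74, 75, 75, 77, 76, 77, 79, 77, 78, 77, 62, 35, 16, 13, 16, 19, 21, 19, 21]
flask 136 [5, 5, 5, 4, 11, 41, 72, 72, 46, 26, 23, 24, 25, 24, 25, 24, 26, 24, 25, 25, 24, 23, 24, 25, 22, 20, 13, 14, 16, 16, 17, 16, 16, 15, 13, 13, 17, 20, 25, 25, 25, 25, 24, 25, 24, 25, 24, 24, 23, 25, 24, 
[... 474 characters left out ...]
24, 24, 25, 24, 24, 25, 24, 25, 24, 24, 24, 24, 25, 37, 61, 69, 47, 16, 2, 2, 5, 10, 17, 20]
col 256 [20, 20, 20, 19, 22, 29, 41, 47, 55, 67, 74, 76, 74, 74, 73, 72, 73, 74, 75, 76, 80, 75, 49, 17, 2, 2, 4, 2, 3, 2, 2, 2, 2, 3, 2, 2, 3, 3, 2, 1, 2, 3, 2, 1, 2, 4, 2, 1, 2, 3, 2]
col 262 [17, 17, 16, 17, 18, 21, 27, 43, 50, 57, 69, 76, 78, 75, 76, 78, 76, 76, 77, 74, 75, 75, 75, 75, 71, 64, 54, 45, 42, 41, 38, 34, 31, 30, 34, 31, 22, 18, 20, 23, 26, 24, 14, 11, 7, 8, 16, 28, 20, 7, 8]
col 250 [19, 20, 19, 17, 17, 20, 27, 36, 43, 52, 65, 76, 77, 78, 79, 77, 77, 76, 75, 76, 76, 78, 77, 76, 75, 69, 61, 45, 36, 35, 30, 26, 27, 27, 29, 30, 27, 24, 23, 23, 24, 23, 14, 13, 11, 13, 19, 25, 33, 31, 16]
```

```bash
python3 - <<'E'
from h import *
s=status.observe();z=s["position"][2]
d=lambda a,b,h:np.linalg.norm(at("wrist",*a,h)-at("wrist",*b,h))
print("flask dia",d((232.85,137),(284.45,137),.056))
w=tool(at("wrist",258.8,137.1,.056))
for dz in(0,.003,.006):
    c=tool(at("wrist",256.15,211.4,z-.0577-dz));print(dz,d((236.75,211),(275.55,211),z-.0577-dz),c,w,(w-c)/.06)
E
```

```text
flask dia 0.05112028621603466
0 0.027162286006978 [ 0.00165338 -0.00078679  0.05770087] [0.04041563 0.00175719 0.15743249] [0.6460374  0.04239973 1.66219366]
0.003 0.027584009271398317 [ 0.0004519  -0.00079081  0.06070029] [0.04041563 0.00175719 0.15743249] [0.66606207 0.04246667 1.61220327]
0.006 0.028005732535818523 [-0.00074958 -0.00079482  0.06369971] [0.04041563 0.00175719 0.15743249] [0.68608673 0.04253361 1.56221288]
```

```bash
python3 -m creep '[[0.33,0.04,0,0,0],[0.67,0.04,0.3,0,0],[0.67,0.04,0.7,0,0],[0.67,0.04,0.95,0,0],[0.67,0.04,0.95,0,0]]'
python3 - <<'E'
from h import *
im=grab_frame("wrist");cv2.imwrite("pics/w4c.png",cv2.resize(im[140:300,180:340],None,fx=3.5,fy=3.5,interpolation=2))
s=status.observe();print(s["position"],s["force"])
E
```

```text
clock: 6.35
position: [0.5465, -0.1309, 0.1558]
tool_rot: [-3.14, -0.0, 1.677]
force: [-0.2, 0.2, 0.8]
grip_width: 0.0188
finger_force: 49.1
[ 0.54690122 -0.13131239  0.15662073] [ 0.75266059 -0.05492722  1.15832264]
```

View pics/w4c.png

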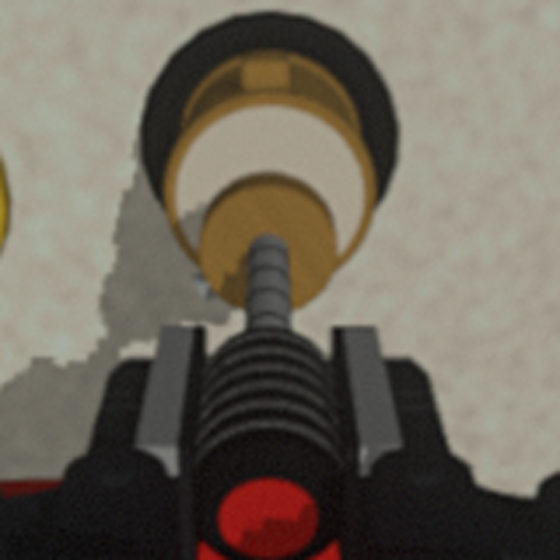

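The rod hangs over the flask. The collar (200–335) and the shell (165–377) are nearly concentric horizontally, so I'm checking the near edges along tool x.

```bash
python3 - <<'E'
from h import *
s=status.observe();z=s["position"][2]
q=lambda X,Y:px(X,Y,180,140,3.5)
e=tool(at("wrist",*q(270,94),.056));print("rim +x edge -> centre x",e[0]-.0255, "stone edge",tool(at("wrist",*q(270,105),.056))[0]-.0228)
l=tool(at("wrist",*q(165,195),.056));r=tool(at("wrist",*q(377,195),.056));print("flask y",(l[1]+r[1])/2,r[1]-l[1])
for dz in(0,.003,.006):
    h=z-.0577-dz
    c=tool(at("wrist",*q(267.5,180),h));l=tool(at("wrist",*q(200,247),h));r=tool(at("wrist",*q(335.5,247),h));j=tool(at("wrist",*q(268,235),h))
    print(dz,"collar x",c[0]-.014,"y",(l[1]+r[1])/2,r[1]-l[1],"rod front",j[0]-.004)
E
```

```text
rim +x edge -> centre x -0.0017418908118935345 stone edge -0.0016811169615208107
flask y -5.703682382134784e-05 0.05096860129276507
0 collar x 0.0025941722114886014 y -0.0007933284367043188 0.02707514975220035 rod front 0.0011101171663254377
0.003 collar x 0.0016245089863401 y -0.000797430758263263 0.027495595560075872 rod front -3.788017129670914e-05
0.006 collar x 0.0006548457611916022 y -0.0008015330798222045 0.027916041367951384 rod front -0.001185877508918856
```

```bash
python3 -m creep '[[-0.017,0.012,0.08,0,0],[-0.017,0.012,0.14,0,0],[-0.017,0.012,0.17,0,0],[-0.017,0.012,0.2,0,0]]'; python3 - <<'E'
from h import *
s=status.observe();print(s["position"],s["force"])
im=grab_frame("wrist").astype(int);sat=im[:,:,2]-im[:,:,0]
for u in(250,257,262):print(u,sat[150:225,u].tolist())
E
```

```text
clock: 6.9
position: [0.5477, -0.1326, 0.1445]
tool_rot: [3.141, 0.0, 1.676]
force: [0.3, 0.3, -1.5]
grip_width: 0.0187
finger_force: 49.1
[ 0.5476939  -0.13258556  0.14448184] [ 0.31187293  0.30067159 -1.4540221 ]
250 [5, 2, 4, 5, 13, 33, 45, 57, 68, 76, 80, 80, 79, 78, 77, 70, 59, 60, 69, 80, 76, 55, 34, 25, 24, 25, 25, 26, 26, 26, 25, 25, 25, 26, 26, 26, 25, 25, 25, 28, 29, 38, 42, 53, 67, 75, 80, 78, 79, 78, 77, 76, 77, 76, 77, 78, 78, 76, 74, 69, 63, 56, 52, 41, 30, 27, 27, 29, 29, 27, 20, 20, 22, 22, 23]
257 [3, 5, 5, 6, 21, 38, 50, 60, 72, 78, 79, 80, 77, 76, 75, 68, 57, 66, 74, 79, 70, 45, 29, 24, 25, 24, 25, 26, 26, 25, 26, 25, 26, 25, 25, 26, 26, 27, 24, 28, 40, 50, 53, 70, 77, 78, 77, 75, 75, 75, 73, 74, 74, 75, 78, 76, 55, 18, 2, 1, 2, 4, 3, 2, 2, 3, 4, 0, 1, 2, 2, 2, 2, 2, 2]
262 [5, 4, 5, 5, 12, 37, 59, 63, 58, 49, 50, 48, 50, 49, 50, 49, 47, 53, 67, 74, 79, 63, 36, 25, 24, 26, 26, 27, 26, 25, 26, 26, 25, 25, 26, 25, 25, 25, 26, 27, 33, 45, 50, 56, 70, 76, 77, 78, 78, 78, 78, 77, 76, 75, 76, 73, 74, 75, 71, 67, 53, 45, 46, 42, 38, 34, 33, 30, 34, 32, 24, 19, 18, 20, 28]
```

```bash
python3 -m creep '[[0,0,0.02,0,0],[0,0,0.04,0,0]]'; python3 -m creep '[[0,0,0.02,0,0],[0,0,0.04,0,0]]'
```

```text
clock: 7.2
position: [0.5477, -0.1325, 0.1421]
tool_rot: [3.142, 0.0, 1.677]
force: [0.7, 0.5, -0.8]
grip_width: 0.0186
finger_force: 49.1
clock: 7.45
position: [0.5477, -0.1325, 0.1396]
tool_rot: [-3.142, 0.0, 1.677]
force: [-0.4, 0.2, -0.7]
grip_width: 0.0186
finger_force: 49.1
```

```bash
python3 - <<'E'
from h import *
s=status.observe();s["position"]=np.array([.5477,-.1326,.1445]);z=.1445
f=lambda v,h:tool(at("wrist",257,v,h,s),s)[0]
print("rim",f(166.5,.056)-.0255,f(171,.056)-.0228)
for dz in(0,.003,.006):print(dz,"under",f(189.8,z-.0677-dz)-.014,"top",f(192.8,z-.0577-dz)-.014,"rod",f(206.3,z-.0577-dz)-.004)
E
python3 -m creep '[[0,0,0.02,0,0],[0,0,0.04,0,0]]'; python3 -m creep '[[0,0,0.02,0,0],[0,0,0.04,0,0]]'
```

```text
rim 0.0010960549979767316 0.00020712533271161765
0 under 0.0003201889614656509 top 0.0013512812205307527 rod 0.0014714304528086804
0.003 under -0.000635354304666335 top 0.00036228691668066526 rod 0.00032900843848245043
0.006 under -0.001590897570798333 top -0.0006267073871694465 rod -0.0008134135758437796
clock: 7.7
position: [0.5477, -0.1325, 0.1372]
tool_rot: [-3.142, 0.0, 1.677]
force: [0.1, 0.3, -1.1]
grip_width: 0.0187
finger_force: 49.1
clock: 7.95
position: [0.5477, -0.1325, 0.1348]
tool_rot: [3.142, 0.0, 1.677]
force: [-0.5, -1.9, -0.9]
grip_width: 0.019
finger_force: 49.1
```

Rod and well are aligned to about 1 mm, and the tip is below the mouth with no vertical force, so it's in the well. Continuing down.

```bash
python3 -m creep '[[0,0,0.03,0,0],[0,0,0.06,0,0],[0,0,0.09,0,0],[0,0,0.12,0,0]]'; python3 -m creep '[[0,0,0.02,0,0],[0,0,0.04,0,0],[0,0,0.06,0,0],[0,0,0.08,0,0]]'
```

```text
clock: 8.45
position: [0.5476, -0.1325, 0.1275]
tool_rot: [-3.142, 0.0, 1.677]
force: [-0.7, 0.5, -0.2]
grip_width: 0.0187
finger_force: 49.1
clock: 8.95
position: [0.5477, -0.1325, 0.1229]
tool_rot: [3.142, 0.0, 1.677]
force: [-0.2, -0.5, 2.3]
grip_width: 0.0188
finger_force: 49.2
```

Collar contact at TCP z ≈ 0.123, then steady sliding friction. I'll go down in 0.9 mm rows, each guarded by the measured force.

```bash
cat > ok.py <<'E'
from workcell import status
import sys
s=status.observe();f=s["force"][2];print(round(s["position"][2],4),round(f,2));sys.exit(f>6)
E
python3 ok.py && python3 -m creep '[[0,0,0.015,0,0]]' >/dev/null && python3 ok.py && python3 -m creep '[[0,0,0.015,0,0]]' >/dev/null && python3 ok.py && python3 -m creep '[[0,0,0.015,0,0]]' >/dev/null && python3 ok.py && python3 -m creep '[[0,0,0.015,0,0]]' >/dev/null && python3 ok.py && python3 -m creep '[[0,0,0.015,0,0]]' >/dev/null && python3 ok.py && python3 -m creep '[[0,0,0.015,0,0]]' >/dev/null && python3 ok.py && python3 -m creep '[[0,0,0.015,0,0]]' >/dev/null && python3 ok.py && python3 -m creep '[[0,0,0.015,0,0]]' >/dev/null && python3 ok.py && python3 -m creep '[[0,0,0.015,0,0]]' >/dev/null && python3 ok.py && python3 -m creep '[[0,0,0.015,0,0]]' >/dev/null && python3 ok.py
```

```text
0.1229 2.25False
```

```bash
sed -i 's/sys.exit(f>6)/sys.exit(int(f>6))/' ok.py
python3 ok.py && python3 -m creep '[[0,0,0.015,0,0]]' >/dev/null && python3 ok.py && python3 -m creep '[[0,0,0.015,0,0]]' >/dev/null && python3 ok.py && python3 -m creep '[[0,0,0.015,0,0]]' >/dev/null && python3 ok.py && python3 -m creep '[[0,0,0.015,0,0]]' >/dev/null && python3 ok.py && python3 -m creep '[[0,0,0.015,0,0]]' >/dev/null && python3 ok.py && python3 -m creep '[[0,0,0.015,0,0]]' >/dev/null && python3 ok.py && python3 -m creep '[[0,0,0.015,0,0]]' >/dev/null && python3 ok.py && python3 -m creep '[[0,0,0.015,0,0]]' >/dev/null && python3 ok.py && python3 -m creep '[[0,0,0.015,0,0]]' >/dev/null && python3 ok.py && python3 -m creep '[[0,0,0.015,0,0]]' >/dev/null && python3 ok.py
```

```text
0.1229 2.25
0.122 2.31
0.1211 2.21
0.1202 2.83
0.1193 2.93
0.1183 2.66
0.1174 1.9
0.1165 1.51
0.1156 1.92
0.1148 2.26
0.1138 2.79
```

```bash

python3 ok.py && python3 -m creep '[[0,0,0.015,0,0]]' >/dev/null && python3 ok.py && python3 -m creep '[[0,0,0.015,0,0]]' >/dev/null && python3 ok.py && python3 -m creep '[[0,0,0.015,0,0]]' >/dev/null && python3 ok.py && python3 -m creep '[[0,0,0.015,0,0]]' >/dev/null && python3 ok.py && python3 -m creep '[[0,0,0.015,0,0]]' >/dev/null && python3 ok.py && python3 -m creep '[[0,0,0.015,0,0]]' >/dev/null && python3 ok.py && python3 -m creep '[[0,0,0.015,0,0]]' >/dev/null && python3 ok.py && python3 -m creep '[[0,0,0.015,0,0]]' >/dev/null && python3 ok.py && python3 -m creep '[[0,0,0.015,0,0]]' >/dev/null && python3 ok.py && python3 -m creep '[[0,0,0.015,0,0]]' >/dev/null && python3 ok.py && python3 -m creep '[[0,0,0.015,0,0]]' >/dev/null && python3 ok.py && python3 -m creep '[[0,0,0.015,0,0]]' >/dev/null && python3 ok.py && python3 -m creep '[[0,0,0.015,0,0]]' >/dev/null && python3 ok.py
```

```text
0.1138 2.79
0.1129 2.06
0.112 2.44
0.1111 2.48
0.1102 2.32
0.1093 2.55
0.1084 2.19
0.1075 1.6
0.1066 2.84
0.1057 1.54
0.1048 1.6
0.1039 2.9
0.103 3.21
0.1021 3.01
```

```bash

python3 ok.py && python3 -m creep '[[0,0,0.015,0,0]]' >/dev/null && python3 ok.py && python3 -m creep '[[0,0,0.015,0,0]]' >/dev/null && python3 ok.py && python3 -m creep '[[0,0,0.015,0,0]]' >/dev/null && python3 ok.py && python3 -m creep '[[0,0,0.015,0,0]]' >/dev/null && python3 ok.py && python3 -m creep '[[0,0,0.015,0,0]]' >/dev/null && python3 ok.py && python3 -m creep '[[0,0,0.015,0,0]]' >/dev/null && python3 ok.py && python3 -m creep '[[0,0,0.015,0,0]]' >/dev/null && python3 ok.py && python3 -m creep '[[0,0,0.015,0,0]]' >/dev/null && python3 ok.py && python3 -m creep '[[0,0,0.015,0,0]]' >/dev/null && python3 ok.py && python3 -m creep '[[0,0,0.015,0,0]]' >/dev/null && python3 ok.py && python3 -m creep '[[0,0,0.015,0,0]]' >/dev/null && python3 ok.py && python3 -m creep '[[0,0,0.015,0,0]]' >/dev/null && python3 ok.py && python3 -m creep '[[0,0,0.015,0,0]]' >/dev/null && python3 ok.py
```

```text
0.1021 3.01
0.1012 2.64
0.1003 1.99
0.0994 2.98
0.0985 1.51
0.0976 2.35
0.0967 2.16
0.0958 1.91
0.0949 2.25
0.094 1.6
0.0931 3.08
0.0922 2.67
0.0913 4.65
0.0908 16.34
```

Bottomed at 16 N; easing back 0.3 mm to about 10 N and holding.

```bash
python3 -m creep '[[0,0,-0.006,0,0],[0,0,-0.006,0,0]]'; python3 ok.py; python3 -m creep '[[0,0,0,0,0],[0,0,0,0,0]]' |grep force; python3 ok.py
```

```text
clock: 13.7
position: [0.5477, -0.1325, 0.091]
tool_rot: [3.141, 0.0, 1.677]
force: [-0.4, -0.0, 5.5]
grip_width: 0.0186
finger_force: 49.6
0.091 5.47
force: [-0.6, 0.3, 5.5]
finger_force: 49.6
0.0909 5.46
```

```bash
python3 -m creep '[[0,0,0.003,0,0],[0,0,0.003,0,0]]' |grep force:; python3 -m creep '[[0,0,0,0,0],[0,0,0,0,0],[0,0,0,0,0]]' |grep -E "force:|pos"
```

```text
force: [-0.6, -0.3, 7.1]
finger_force: 49.7
position: [0.5478, -0.1326, 0.0909]
force: [-1.2, -0.7, 7.9]
finger_force: 49.7
```

```bash
python3 -m creep '[[0,0,0.002,0,0],[0,0,0.002,0,0],[0,0,0.002,0,0],[0,0,0.002,0,0]]' |grep -E "force:|pos";  python3 -m creep '[[0,0,-0.03,0,0],[0,0,-0.1,0,0],[0,0,-0.2,0,0],[0,0,-0.35,0,0],[0,0,-0.5,0,0]]' |grep -E "force:|pos|cl"; python3 -m creep '[[0,0,-0.2,0,0],[0,0,-0.5,0,0],[0,0,-0.9,0,0],[0,0,-1.3,0,0],[0,0,-1.54,0,0]]' |grep -E "force:|pos|cl"; python3 -m creep '[[0.3,0,0,0,0],[0.6,0,0,0,0],[0.6,0,0,0,0]]'
python3 - <<'E'
from h import *
s=status.observe();print(s["position"],s["tool_rot"])
im=grab_frame("wrist");cv2.imwrite("pics/w5.png",im)
cv2.imwrite("pics/w5c.png",cv2.resize(im[10:250,140:360],None,fx=2.4,fy=2.4,interpolation=2))
E
```

```text
position: [0.5478, -0.1326, 0.0908]
force: [-0.5, 0.1, 9.0]
finger_force: 49.8
clock: 15.7
position: [0.5477, -0.1326, 0.1213]
force: [0.8, -0.5, -1.1]
finger_force: 49.1
clock: 16.32
position: [0.548, -0.1326, 0.2148]
force: [-0.7, -0.1, -1.1]
finger_force: 49.1
clock: 16.7
position: [0.5436, -0.0942, 0.2122]
tool_rot: [-3.14, -0.001, 1.68]
force: [0.3, -0.5, -1.4]
grip_width: 0.019
finger_force: 49.1
[ 0.54355351 -0.09418923  0.21224149] [-3.14035562e+00 -8.97480460e-04  1.67953804e+00]
```

View pics/w5c.png

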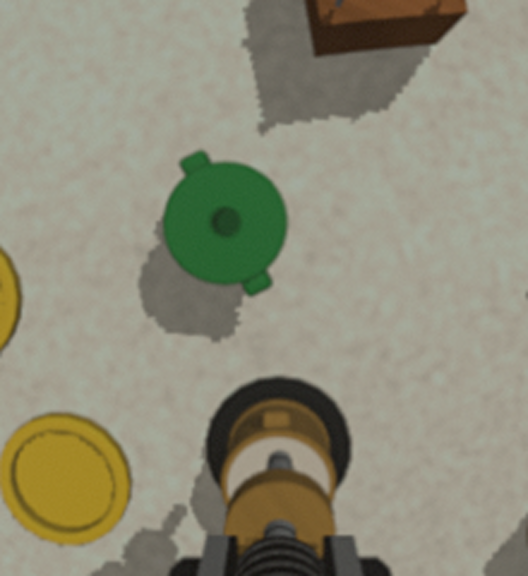

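The rod tip now shows at (280,460), well below the collar. Travel was about 32.5 mm on a 12–20 mm start, so the reading is about 45–48 mm and the flask goes in the blue tray. Returning the gauge at the original yaw.

```bash
python3 -m creep '[[0.5,0.1,0,-1.2,0],[1.3,0.3,0,-2.5,0],[2.1,0.5,0,-3.8,0],[2.8,0.65,0,-5.1,0],[3.15,0.7,0,-6.4,0]]' |tail -5; python3 -m creep '[[0,0,0,-1.08,0],[0,0,0,-1.08,0],[0,0,0,-1.08,0]]'
python3 - <<'E'
from h import *
s=status.observe();print(s["position"],s["tool_rot"],rows([.5649,.0982,.098]))
E
```

```text
position: [0.5655, 0.0981, 0.2124]
tool_rot: [-3.141, -0.001, 2.578]
force: [1.0, -0.4, -1.5]
grip_width: 0.0189
finger_force: 49.1
clock: 17.75
position: [0.5657, 0.0951, 0.2127]
tool_rot: [-3.141, -0.0, 2.716]
force: [0.0, -0.1, -0.5]
grip_width: 0.0187
finger_force: 49.1
[0.56567257 0.09505406 0.21274488] [-3.14118916e+00 -1.54482854e-04  2.71648842e+00] [0.033 0.043 1.912]
```

```bash
python3 -m creep '[[0.033,0.043,0.2,0,0],[0.033,0.043,0.6,0,0],[0.033,0.043,0.95,0,0],[0.033,0.043,0.95,0,0]]' |tail -5; python3 - <<'E'
from h import *
s=status.observe();print(s["position"],s["tool_rot"],rows([.5649,.0982,.098]))
im=grab_frame("wrist");cv2.imwrite("pics/w6.png",im)
cv2.imwrite("pics/w6c.png",cv2.resize(im[110:310,160:360],None,fx=3,fy=3,interpolation=2))
E
```

```text
position: [0.5638, 0.0987, 0.1541]
tool_rot: [-3.139, -0.002, 2.72]
force: [0.1, 0.2, 0.4]
grip_width: 0.0187
finger_force: 49.1
[0.56384897 0.09873305 0.15414643] [-3.13948467e+00 -2.42179241e-03  2.72001519e+00] [-0.022  0.001  0.936]
```

View pics/w6c.png

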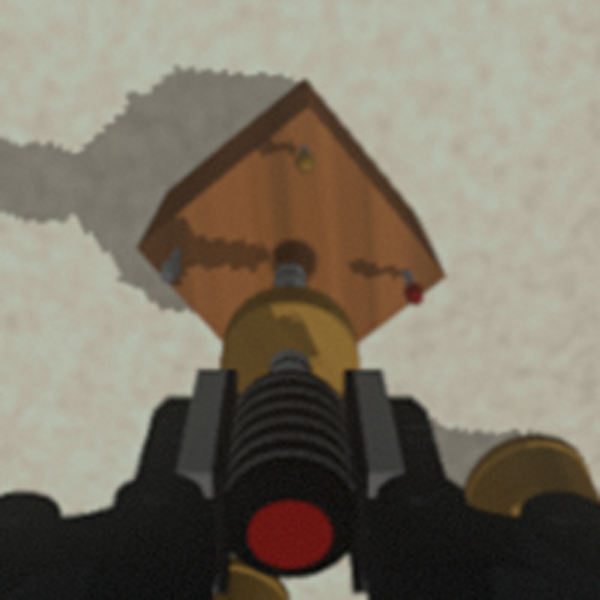

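The hole is at (295,258) and the rod at (290,275), so the rod sits about 1 mm to the left. I'll correct tool y by +0.015 and descend carefully.

```bash
python3 -m creep '[[0,0.015,0.03,0,0],[0,0.015,0.06,0,0],[0,0.015,0.09,0,0],[0,0.015,0.12,0,0]]' |tail -5; python3 ok.py && python3 -m creep '[[0,0,0.03,0,0],[0,0,0.06,0,0]]' |grep -E "pos|force:" && python3 ok.py &&  python3 -m creep '[[0,0,0.03,0,0],[0,0,0.06,0,0]]' |grep -E "pos|force:" && python3 ok.py &&  python3 -m creep '[[0,0,0.03,0,0],[0,0,0.06,0,0]]' |grep -E "pos|force:" && python3 ok.py
```

```text
position: [0.5653, 0.0996, 0.1488]
tool_rot: [3.141, 0.0, 2.721]
force: [-0.4, -0.1, -1.0]
grip_width: 0.0187
finger_force: 49.1
0.1488 -1.05
position: [0.5653, 0.0996, 0.145]
force: [0.3, 1.1, -1.3]
finger_force: 49.1
0.145 -1.31
position: [0.5653, 0.0996, 0.1414]
force: [-0.2, 0.9, -1.1]
finger_force: 49.1
0.1414 -1.11
position: [0.5653, 0.0996, 0.1378]
force: [-0.2, -0.1, -0.4]
finger_force: 49.1
0.1378 -0.41
```

```bash
python3 -m creep '[[0,0,0.06,0,0],[0,0,0.12,0,0],[0,0,0.18,0,0],[0,0,0.24,0,0]]' |grep -E "pos|force:" && python3 ok.py && python3 -m creep '[[0,0,0.06,0,0],[0,0,0.12,0,0],[0,0,0.18,0,0],[0,0,0.24,0,0]]' |grep -E "pos|force:" && python3 ok.py && python3 -m creep '[[0,0,0.06,0,0],[0,0,0.11,0,0],[0,0,0.15,0,0]]' |grep -E "pos|force:" && python3 ok.py
```

```text
position: [0.5653, 0.0996, 0.1232]
force: [-0.8, 0.4, -0.9]
finger_force: 49.1
0.1232 -0.9
position: [0.5653, 0.0997, 0.1089]
force: [-0.2, 0.1, -0.3]
finger_force: 49.1
0.1089 -0.26
position: [0.5653, 0.0996, 0.1]
force: [-0.5, -1.3, -0.6]
finger_force: 49.1
0.1 -0.57
```

```bash
python3 -m creep '[[0,0,0.01,0,0],[0,0,0.02,0,0]]' |grep -E "pos|force:" && python3 ok.py && python3 -m creep '[[0,0,0.01,0,0],[0,0,0.02,0,0]]' |grep -E "pos|force:" && python3 ok.py && python3 -m creep '[[0,0,0,0,0.1],[0,0,0,0,0.3],[0,0,0,0,0.5],[0,0,0,0,0.5],[0,0,0,0,0.5]]'; python3 -m creep '[[0,0,-0.3,0,0.5],[0,0,-0.8,0,0.6],[0,0,-1.6,0,0.8],[0,0,-2.2,0,1],[0,0,-2.2,0,1]]'
python3 - <<'E'
from h import *
s=status.observe();print(s["position"],s["tool_rot"],rows([.5463,-.1315,.2134]))
im=grab_frame("wrist");cv2.imwrite("pics/w7.png",im);b=im.astype(int)
m=(b[:,:,2]>110)&(b[:,:,1]<70)&(b[:,:,0]<70);m[:,:230]=0;m[:, 290:]=0;m[:150]=0;m[260:]=0
v,u=np.nonzero(m);print(len(u),u.mean(),v.mean(),[at("wrist",u.mean(),v.mean(),z).round(4) for z in(.125,.157)])
for n in("handle","gauge"):
    for d in search_frame("wrist",n)[:2]: print(n,d["p"],np.round(np.array(d["extent"])*[512,384,512,384]))
E
```

```text
position: [0.5653, 0.0997, 0.099]
force: [-0.7, -0.3, -1.2]
finger_force: 49.1
0.099 -1.16
position: [0.5653, 0.0996, 0.0978]
force: [0.2, 0.1, -0.9]
finger_force: 49.1
0.0978 -0.86
clock: 22.05
position: [0.5653, 0.0997, 0.0978]
tool_rot: [3.142, 0.0, 2.721]
force: [0.6, -1.2, -0.5]
grip_width: 0.0426
finger_force: 0.0
clock: 22.68
position: [0.5665, 0.0999, 0.2336]
tool_rot: [3.138, 0.004, 2.721]
force: [0.2, -0.1, -0.1]
grip_width: 0.0855
finger_force: 0.0
[0.56651846 0.09985046 0.2335836 ] [3.13803459 0.00416217 2.72078076] [-1.266 -3.658  0.329]
140 254.89285714285714 188.2642857142857 [array([0.5622, 0.1003, 0.125 ]), array([0.5531, 0.1045, 0.157 ])]
handle 0.93 [245. 169. 267. 197.]
gauge 0.6 [241. 157. 268. 198.]
```

The gauge hangs in its block and was released without force. The cap sits at about (0.562,0.100) for z = 0.125, so the reading is kept. Going for the flask.

```bash
python3 -m creep '[[-0.3,-0.8,0,1.3,1],[-0.6,-1.6,0,2.6,1],[-0.9,-2.4,0,3.9,1],[-1.1,-3.1,0,5.2,1],[-1.3,-3.66,0,6.5,1]]' |grep pos; python3 -m creep '[[0,0,0,1,1],[0,0,0,1,1],[0,0,0,1,1]]'
python3 - <<'E'
from h import *
s=status.observe();print(s["position"],s["tool_rot"],rows([.5478,-.1326,.1]))
im=grab_frame("wrist");cv2.imwrite("pics/w8.png",im)
sat=im.astype(int);sat=sat[:,:,2]-sat[:,:,0]
for d in search_frame("wrist","flask_a")[:4]: print(d["p"],np.round(np.array(d["extent"])*[512,384,512,384]))
for d in silhouettes("wrist","flask_a")[:4]:
    v,u=np.nonzero(d["mask"]);print(d["p"],u.min(),u.max(),v.min(),v.max(),at("wrist",(u.min()+u.max())/2,(v.min()+v.max())/2,.045).round(4))
E
```

```text
position: [0.5459, -0.1345, 0.229]
clock: 23.82
position: [0.5467, -0.132, 0.2293]
tool_rot: [-3.141, -0.0, 1.678]
force: [-0.5, 0.0, -0.3]
grip_width: 0.0851
finger_force: 0.0
[ 0.54673547 -0.13202592  0.2292901 ] [-3.14072962e+00 -2.19520278e-04  1.67806574e+00] [-0.012  0.018  2.155]
0.92 [234. 143. 283. 201.]
0.76 [378.  50. 432.  93.]
0.67 [443.  57. 494. 109.]
0.65 [210.  38. 262.  96.]
0.88 233 280 141 199 [ 0.5462 -0.1322  0.045 ]
0.86 376 432 49 93 [0.7014 0.0044 0.045 ]
0.82 441 491 60 109 [0.7965 0.0113 0.045 ]
0.57 211 260 39 95 [ 0.5124 -0.0223  0.045 ]
```

```bash
python3 -m creep '[[-0.01,0.01,0.7,0,1],[-0.01,0.01,1.5,0,1],[-0.01,0.01,2.3,0,1],[-0.01,0.01,2.9,0,1],[-0.01,0.01,3.2,0,1]]' |grep -E "pos|force"; python3 -m creep '[[0,0,0.1,0,1],[0,0,0.17,0,1],[0,0,0.17,0,0.8],[0,0,0.17,0,0.6],[0,0,0.17,0,0.4]]' 40; python3 -m creep '[[0,0,0,0,0.2],[0,0,0,0,0.2],[0,0,0,0,0.2],[0,0,0,0,0.2]]' 50
```

```text
position: [0.5468, -0.1329, 0.0361]
force: [1.0, 0.1, 1.1]
finger_force: 0.0
clock: 25.22
position: [0.5478, -0.1333, 0.0284]
tool_rot: [3.141, 0.0, 1.674]
force: [-2.1, 0.7, 9.9]
grip_width: 0.0495
finger_force: 40.6
clock: 25.72
position: [0.5478, -0.1333, 0.0285]
tool_rot: [3.141, 0.0, 1.674]
force: [-3.5, -0.1, 11.1]
grip_width: 0.0495
finger_force: 49.9
```

```bash
python3 -m creep '[[0,0,-0.05,0,0.2],[0,0,-0.15,0,0.2],[0,0,-0.3,0,0.2],[0,0,-0.5,0,0.2],[0,0,-0.5,0,0.2]]' 60; python3 -m creep '[[0,0,-0.4,0,0.2],[0,0,-1.1,0,0.2],[0,0,-1.7,0,0.2],[0,0,-1.7,0,0.2]]'
python3 - <<'E'
from h import *
s=status.observe();print(s["position"],s["tool_rot"],rows([.496,.323,.16]))
grab_frame("top")
for d in search_frame("top","tray_blue")[:1]: print(np.round(np.array(d["extent"])*[512,384,512,384]))
E
```

```text
clock: 26.35
position: [0.5481, -0.1333, 0.0587]
tool_rot: [3.14, 0.0, 1.674]
force: [-0.4, -0.8, -4.3]
grip_width: 0.0492
finger_force: 62.7
clock: 26.85
position: [0.5486, -0.1334, 0.1617]
tool_rot: [3.138, 0.001, 1.674]
force: [-0.4, -0.5, -4.2]
grip_width: 0.0491
finger_force: 63.8
[ 0.54860515 -0.13340515  0.16167623] [3.13769318e+00 7.42019619e-04 1.67376914e+00] [ 7.657 -0.09   0.022]
[121. 193. 175. 259.]
```

The flask is held (about 4.2 N). Raising it over the gauge and carrying it to the blue tray.

```bash
python3 -m creep '[[0.2,0,-0.4,0,0.2],[0.8,0,-0.7,0,0.2],[1.6,0,-0.7,0,0.2],[2.4,-0.02,-0.7,0,0.2],[3.2,-0.03,-0.7,0,0.2]]' |grep pos; python3 -m creep '[[0.8,-0.01,0,0,0.2],[1.6,-0.02,0,0,0.2],[2.4,-0.03,0,0,0.2],[3.2,-0.04,0,0,0.2],[3.9,-0.05,0,0,0.2]]' |grep pos;  python3 -m creep '[[0.3,0,0,0,0.2],[0.5,0,0,0,0.2],[0.5,0,0.4,0,0.2],[0.5,0,0.4,0,0.2]]'
python3 - <<'E'
from h import *
s=status.observe();print(s["position"],s["tool_rot"],rows([.496,.323,.0325]))
im=grab_frame("wrist");cv2.imwrite("pics/w9.png",im)
for d in search_frame("wrist","tray_blue")[:1]:
    e=np.array(d["extent"])*[512,384,512,384];print(e.round())
E
```

```text
position: [0.525, 0.059, 0.2002]
position: [0.4979, 0.2917, 0.1999]
clock: 28.7
position: [0.4953, 0.3184, 0.176]
tool_rot: [-3.139, 0.002, 1.672]
force: [0.2, -0.3, -3.4]
grip_width: 0.049
finger_force: 63.5
[0.49533747 0.31843377 0.17603812] [-3.13901090e+00  2.16867287e-03  1.67249751e+00] [0.08  0.025 2.392]
[161. 103. 367. 249.]
```

View pics/w9.png

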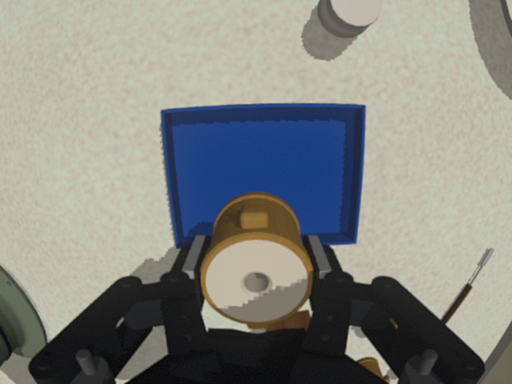

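The flask is held upright over the near side of the blue tray; the tray corners are at about (162,110), (366,106), (357,243) and (176,246). Checking the centre before lowering.

```bash
python3 - <<'E'
from h import *
P=np.array([at("wrist",u,v,.03) for u,v in((162,110),(366,106),(357,243),(176,246))]);print(P.round(3),P.mean(0));c=P.mean(0)
print(rows([c[0],c[1],.0325]),status.observe()["position"])
E
```

```text
[[0.397 0.38  0.03 ]
 [0.595 0.405 0.03 ]
 [0.615 0.257 0.03 ]
 [0.415 0.234 0.03 ]] [0.50553633 0.31873663 0.03      ]
[-0.019  0.153  2.422] [0.49627354 0.31899634 0.17783803]
```

```bash
python3 -m creep '[[0,0.15,0.4,0,0.2],[0,0.15,1.0,0,0.2],[0,0.15,1.6,0,0.2],[0,0.15,2.0,0,0.2],[0,0.15,2.25,0,0.2]]' |grep -E "pos|force:"; python3 -m creep '[[0,0,0.04,0,0.2],[0,0,0.08,0,0.2],[0,0,0.1,0,0.2],[0,0,0.1,0,0.2]]'
```

```text
position: [0.5052, 0.3205, 0.0422]
force: [0.9, 0.0, -2.7]
finger_force: 63.7
clock: 29.92
position: [0.5049, 0.321, 0.037]
tool_rot: [3.141, -0.0, 1.674]
force: [0.4, 0.2, -2.4]
grip_width: 0.0492
finger_force: 63.7
```

```bash
python3 -m creep '[[0,0,0.015,0,0.2],[0,0,0.03,0,0.2],[0,0,0.045,0,0.2]]' |grep -E "pos|force:"; python3 ok.py && python3 -m creep '[[0,0,0.015,0,0.2],[0,0,0.03,0,0.2]]' |grep -E "pos|force:"; python3 ok.py && python3 -m creep '[[0,0,0.015,0,0.2],[0,0,0.015,0,0.2]]' |grep -E "pos|force:"; python3 ok.py
```

```text
position: [0.5048, 0.3208, 0.0338]
force: [-0.3, -0.2, -3.1]
finger_force: 63.7
0.0338 -3.14
position: [0.5048, 0.3208, 0.0325]
force: [-7.4, -3.6, 21.9]
finger_force: 66.2
0.0325 21.89
0.0325 21.89
```

On the tray floor. Releasing and backing off.

```bash
python3 -m creep '[[0,0,-0.015,0,0.2],[0,0,-0.015,0,0.7],[0,0,-0.015,0,0.8],[0,0,-0.015,0,0.9],[0,0,-0.015,0,0.9]]'; python3 -m creep '[[0,0,-0.2,0,0.9],[0,0,-0.6,0,0.9],[0,0,-1.3,0,0.9],[0,0,-2.1,0,0.9],[0,0,-2.9,0,0.9]]' |tail -5; python3 -m creep '[[-0.7,0,-0.2,0,1],[-0.7,0,-0.2,0,1],[-0.7,0,-0.2,0,1],[-0.7,0,-0.2,0,1]]' |grep pos
python3 - <<'E'
from h import *
s=status.observe();print(s["clock"],s["position"])
im=grab_frame("wrist");cv2.imwrite("pics/w10.png",im)
for d in silhouettes("wrist","flask_a")[:3]:
    v,u=np.nonzero(d["mask"]);print(d["p"],u.min(),u.max(),v.min(),v.max(),at("wrist",(u.min()+u.max())/2,(v.min()+v.max())/2,.04).round(4))
grab_frame("top");grab_frame("scene")
for c in("top","scene"):
  for n in ("gauge","block","flask_a","handle"):
    for d in search_frame(c,n)[:7]:
        e=np.array(d["extent"])*[512,384,512,384];print(c,n,round(d["p"],2),e.round(),at(c,(e[0]+e[2])/2,(e[1]+e[3])/2,.04).round(3)[:2])
E
```

```text
clock: 31.18
position: [0.5048, 0.3208, 0.0329]
tool_rot: [3.142, 0.0, 1.674]
force: [-0.4, 0.0, 0.1]
grip_width: 0.0773
finger_force: 0.0
position: [0.5047, 0.3206, 0.2093]
tool_rot: [3.141, -0.0, 1.674]
force: [0.0, 0.5, -0.2]
grip_width: 0.0773
finger_force: 0.0
position: [0.5088, 0.2797, 0.2187]
32.3 [0.50876543 0.27969182 0.21868011]
0.68 232 281 102 164 [0.5039 0.3212 0.04  ]
0.63 375 409 258 291 [0.7071 0.157  0.04  ]
0.51 397 411 337 359 [0.791  0.0021 0.04  ]
top block 0.79 [206. 200. 232. 223.] [0.554 0.099]
top block 0.2 [396. 203. 424. 223.] [ 0.568 -0.487]
top flask_a 0.82 [241. 120. 258. 143.] [0.804 0.013]
top flask_a 0.67 [248. 217. 268. 236.] [ 0.512 -0.02 ]
top flask_a 0.66 [244. 157. 256. 170.] [0.705 0.009]
top flask_a 0.64 [144. 215. 160. 233.] [0.511 0.302]
top flask_a 0.57 [199. 152. 217. 171.] [0.706 0.139]
top flask_a 0.51 [298. 156. 315. 171.] [ 0.711 -0.164]
top handle 0.39 [216. 206. 221. 212.] [0.562 0.102]
scene gauge 0.22 [289. 185. 294. 201.] [0.53  0.117]
scene gauge 0.19 [275. 190. 304. 221.] [0.577 0.104]
scene block 0.98 [276. 193. 305. 221.] [0.583 0.105]
scene block 0.33 [122. 176. 181. 247.] [ 0.557 -0.32 ]
scene block 0.27 [346. 171. 363. 195.] [0.513 0.321]
scene flask_a 0.84 [299. 231. 315. 261.] [0.719 0.134]
scene flask_a 0.83 [236. 187. 259. 206.] [ 0.531 -0.023]
scene flask_a 0.78 [193. 243. 220. 270.] [ 0.725 -0.156]
scene flask_a 0.75 [258. 267. 283. 298.] [0.819 0.017]
scene flask_a 0.67 [274. 189. 302. 220.] [0.574 0.098]
scene flask_a 0.64 [253. 234. 272. 262.] [0.714 0.006]
scene flask_a 0.52 [348. 170. 365. 195.] [0.514 0.328]
```

```bash
python3 -c "
from workcell import bot
print(bot.job_done())"
```

```text
the job is handed in; nothing more can be done
None
```

I pressed the gauge home at about 10 N (briefly about 17 N on bottoming); the well is roughly 45–48 mm deep, so the flask now stands upright in the blue tray, the gauge is back in its block with its reading kept, and the job is handed in, though no verdict came back.

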